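# Kit the power-supply parts into their trays

### The job

Lay out the kit for a power-supply build: put each of the four loose parts (toroidal transformer, can capacitor, finned heat sink, mains transformer) into the grey tray whose recess has its shape and size, sitting flat on the floor of the recess and the same way up as now. Set each part down gently rather than dropping it, and do not shift the flux tin or the solder reel.

Things in the scene. Friction and masses are not known exactly. Their poses are not given: they have to be found in the camera images.
- toroid: Toroidal transformer: a flat copper-wound drum, 60 mm across and 38 mm high, lying flat, a dark washer and bolt end (4 mm proud) in the middle of its top. About 0.3 kg. Origin: centre of its underside; z up. Round, so its yaw does not matter.
- capacitor: Can capacitor: a slim black upright cylinder, 35 mm across and 55 mm high, bare aluminium top with a cross. About 75 g. Origin: centre of its underside; z up. Round, so its yaw does not matter.
- heatsink: Heat sink: an oblong aluminium block 80 mm long (its x), 40 mm wide (its y), 42 mm high, with seven upright fins running lengthwise; the two outer fins are solid flat sides to grip across the 40 mm. About 0.13 kg. Origin: centre of its underside; z up.
- transformer: Small mains transformer: a dark laminated steel core 50 mm long (its x), 30 mm thick (its y), 44 mm high, with a pale coil that bulges out of both broad faces to 42 mm overall (the coil is 34 mm long in x and spans heights 8 to 36 mm). About 0.34 kg. Can be gripped across the 50 mm (the flat core ends) or the 42 mm. Origin: centre of its underside; z up.
- tray_big_round: Kit tray, block 92 x 92 mm, with a round recess 76 mm across: for the toroidal transformer. The tray is fixed to the bench, its outer block is square-cornered mid-grey plastic 9 mm high, the recess is 6 mm deep with a black flat floor 3 mm above the bench, in the middle of the block. Origin: centre of the block's underside, at bench height; z up, x and y along the block's sides.
- tray_small_round: Kit tray, block 67 x 67 mm, with a round recess 51 mm across: for the can capacitor. The tray is fixed to the bench, its outer block is square-cornered mid-grey plastic 9 mm high, the recess is 6 mm deep with a black flat floor 3 mm above the bench, in the middle of the block. Origin: centre of the block's underside, at bench height; z up, x and y along the block's sides.
- tray_long: Kit tray, block 112 x 72 mm, with a long rectangular recess 96 mm (x) by 56 mm (y): for the heat sink, lengthwise. The tray is fixed to the bench, its outer block is square-cornered mid-grey plastic 9 mm high, the recess is 6 mm deep with a black flat floor 3 mm above the bench, in the middle of the block. Origin: centre of the block's underside, at bench height; z up, x along the long side.
- tray_short: Kit tray, block 82 x 74 mm, with a nearly square recess 66 mm (x) by 58 mm (y): for the mains transformer. The tray is fixed to the bench, its outer block is square-cornered mid-grey plastic 9 mm high, the recess is 6 mm deep with a black flat floor 3 mm above the bench, in the middle of the block. Origin: centre of the block's underside, at bench height; z up, x along the longer side.
- flux_tin: Bystander: a low round flux tin with a brass lid, 39 mm across, 18 mm high, loose, in the middle of the work area. Origin: centre of its underside. Leave it where it is.
- solder_reel: Bystander: a reel of solder standing on its flange, 52 mm across, 40 mm high, black flanges, loose, at the right of the work area. Origin: centre of its underside. Leave it where it is.
There are look-alikes about, which are no part of the job. Leave any blue, green or yellow look-alike of the transformer alone.

How it is judged:
At the end, for the whole second after the job is handed in: Each part is in its own tray: origin within 14 mm (horizontally) of the tray's centre, underside less than 5 mm above the bench-level underside of the tray (that is, on the recess floor, not on the rim), upright within 0.05 rad, at rest (below 0.02 m/s and 0.2 rad/s) and released (horizontal distance between toroid and tray_big_round below 0.014 m and z of toroid in the frame of tray_big_round below 0.005 m and angle between each of toroid, capacitor, heatsink, transformer's own z axis and vertical below 0.05 rad and linear speed of each of toroid, capacitor, heatsink, transformer below 0.02 m/s and angular speed of each of toroid, capacitor, heatsink, transformer below 0.2 rad/s and horizontal distance between capacitor and tray_small_round below 0.014 m and z of capacitor in the frame of tray_small_round below 0.005 m and horizontal distance between heatsink and tray_long below 0.014 m and z of heatsink in the frame of tray_long below 0.005 m and horizontal distance between transformer and tray_short below 0.014 m and z of transformer in the frame of tray_short below 0.005 m); the robot touches nothing.
It fails at once if the flux tin is shifted by more than 25 mm (distance of flux_tin from where it was at the start of the episode above 0.025 m).
It fails at once if the solder reel is shifted by more than 25 mm (distance of solder_reel from where it was at the start of the episode above 0.025 m).
It fails at once if a part is dropped (falls at over 0.6 m/s with no finger touching it, about 20 mm of free fall) ((linear speed of toroid above 0.6 m/s and contact force between toroid and the fingers below 0.05 N) or (linear speed of capacitor above 0.6 m/s and contact force between capacitor and the fingers below 0.05 N) or (linear speed of heatsink above 0.6 m/s and contact force between heatsink and the fingers below 0.05 N) or (linear speed of transformer above 0.6 m/s and contact force between transformer and the fingers below 0.05 N)).
It also fails if it takes over 115 s, if anything falls off the work surface, if the arm or the gripper's body presses on something with over 40 N, if the wrist force passes 120 N, or if a joint passes its speed limit or range.

### The arm

A 6-joint arm with a two-finger parallel gripper is mounted at the origin on the work surface. World frame = base frame: x ahead of the robot, y to its left, z up, the work surface at z = 0. Lengths are in m, angles in rad, forces in N, time in s.
With the tool pointing down it reaches from about 0.325 to 0.9 m from the base axis. Payload 3.5 kg.
Tool frame: the origin (TCP) lies between the finger pads; the fingertips stand 14 mm ahead of it and the grasp point (between the pads) lies 5 mm behind it; z points along the fingers, y is the line along which they close (so a half turn about z gives the same grasp; the last joint's range is limited). The gripper opens to 85 mm and grips with 20 to 120 N. Pads are 22 mm wide; open, the fingers measure 114 mm over their backs; the gripper's body (76 mm by 85 mm) begins 54 mm behind the grasp point. The pads swing forward as they close: fully open they stand 13 mm farther back than shut.
Start: joints at [1.151, 0.276, -0.026, 1.268, 0, 1.467], TCP at [0.195, 0.594, 0.245] pointing down, gripper open.
Joint ranges: [-3.12, 3.12], [-0.85, 1.88], [-1.08, 1.24], [-1.95, 2.15], [-1.57, 1.53], [-3.14, 3.14]. Speed limits (rad/s): [2.57, 2.57, 3.14, 3.14, 3.14, 3.14].

### API

Orientations are given as a 3x3 rotation matrix whose columns are the frame's x, y, z axes.
In Python, from bench import ctrl gives the robot as it stands.
- The arm moves only by the tool move_arm, never from a script. Its argument "steps" is text: rows parted by semicolons, each of 5 numbers parted by spaces: the shift along the tool's x, y, z in mm, then the turn about the tool's z in rad, then the gripper's target within -1 to 1 (fully open at 1, half-way at 0, shut at -1). A call has 1 to 12 rows; each row is the pose to reach, as a shift and turn from the pose commanded when the call began, along the tool's axes at that moment; what a row does not reach only later rows make up. A row lasts 1/8 s, in which the tool goes at most 62.5 mm and 10.7 degrees, less where a joint would pass 70% of its speed; a pose out of reach is approached as far as the arm can. A call with a gripper value outside its range is refused whole. The fingers move at their own pace and stop on an object; "grip_force" is the grip in N (left out, the last holds). Time passes only in rows, so rows that repeat a pose let the fingers close. It gives the time, the measured TCP pose, the force, the opening and the grip force at its end, in the units of the state.
- ctrl.get_state(): the state, without advancing time (a new reading comes with each control period).
- ctrl.capture(name): name is "side" or "top"; returns a dict with "img" (384x512x3 uint8, blue, green, red), "depth" (384x512 float32, m along the optical axis (not along the pixel's ray), 0 where there is no reading), "mtx" (3x3 intrinsics, pixels), "world_from_camera" (4x4, takes a point from camera to world coordinates). Camera axes: x right, y down, z forward; pixel columns grow to the right and rows downward; lengths in m; the calibration is good to about 2 mm. A picture is of the moment at which its call begins.
- ctrl.sign_off(): hands the job in; it is judged then, once.
The state is a dict: "time_s": time; "joint_positions": joint angles; "joint_vel": joint speeds; "joint_torque": joint torques, N m; "ee_pos": TCP position; "tool_rot": TCP orientation; "ft_force": force on the tool from outside, world axes, zero at the start; "wrist_torque": the same for the moment, N m; "grip_width": finger opening in m; "grip_force": force on a finger pad.
Only numpy, scipy, OpenCV 4.12 (cv2) and the standard library are available. Lean on these libraries where they do the work, as an engineer would, in place of code of your own. Each camera call takes 0.05 s, during which the arm holds its last target. There are 200 camera calls.

## Working session

There is one attempt and no reset: what is moved stays moved. The work goes in short steps, Python scripts to look and compute and a tool call to move; the robot and the scene stay as the last step left them, time stands still between calls to the robot, and variables do not carry over. Pictures are saved under pics/ and viewed, at most 14 in all, crops included, and the job is handed in when it is done.

Besides the shell and the picture viewer there is one more tool, called after "Call:" by a JSON object that holds its "op" and its "data". move_arm: Moves the arm, as the interface text tells. Its arguments: {"type":"object","properties":{"steps":{"type":"string"},"grip_force":{"type":"number"}},"required":["steps"]}

```bash
mkdir -p pics
cat > h.py <<'E'
import numpy as np, cv2, json
from bench import ctrl
def cap(n,f=None):
    c=ctrl.capture(n)
    if f: cv2.imwrite('pics/'+f,c['img'])
    return c
def pts(c):
    K=c['mtx'];T=c['world_from_camera'];d=c['depth'];v,u=np.mgrid[:384,:512]
    p=np.stack([(u-K[0,2])/K[0,0]*d,(v-K[1,2])/K[1,1]*d,d],-1)
    w=p@T[:3,:3].T+T[:3,3]; w[d==0]=np.nan; return w
def ray(c,u,v,z):
    K=c['mtx'];T=c['world_from_camera'];r=T[:3,:3]@np.array([(u-K[0,2])/K[0,0],(v-K[1,2])/K[1,1],1])
    o=T[:3,3]; return o+r*(z-o[2])/r[2]
E
python3 - <<'E'
from h import *
a=cap('top','top0.png');b=cap('side','side0.png')
for c in (a,b): print(c['mtx'].round(1).tolist(),c['world_from_camera'].round(3).tolist())
s=ctrl.get_state();print(s)
E
```

```text
[[355.8, 0.0, 256.1], [0.0, 355.8, 189.5], [0.0, 0.0, 1.0]] [[-0.001, -0.994, 0.113, 0.492], [-1.0, 0.003, 0.021, -0.106], [-0.021, -0.113, -0.993, 0.853], [0.0, 0.0, 0.0, 1.0]]
[[383.6, 0.0, 256.3], [0.0, 383.6, 190.3], [0.0, 0.0, 1.0]] [[-0.933, -0.244, 0.263, 0.29], [-0.359, 0.633, -0.686, 0.705], [0.001, -0.734, -0.679, 0.801], [0.0, 0.0, 0.0, 1.0]]
{'time_s': 0.1, 'joint_positions': array([ 1.15060551e+00,  2.77086494e-01, -2.77103325e-02,  1.26802061e+00,
        2.61077363e-05,  1.46742048e+00]), 'joint_vel': array([ 0.00148794, -0.00221312,  0.00373342, -0.00087355, -0.00060926,
        0.00031275]), 'joint_torque': array([ 8.16553547e-04, -4.46706069e+01,  2.96128947e+01,  8.42938229e-03,
       -6.79664913e-05, -1.05146867e-05]), 'ee_pos': array([0.19442838, 0.59328741, 0.24426888]), 'tool_rot': array([[-9.50232400e-01,  3.11540795e-01, -8.48316079e-04],
       [ 3.11541862e-01,  9.50230658e-01, -1.83464245e-03],
       [ 2.34529979e-04, -2.00762266e-03, -9.99997957e-01]]), 'ft_force': array([ 0.77020099, -0.47020016,  0.04207859]), 'wrist_torque': array([ 0.02555237, -0.00327091,  0.04322945]), 'grip_force': 0.0, 'grip_width': 0.0857874060670955}
```

View pics/top0.png

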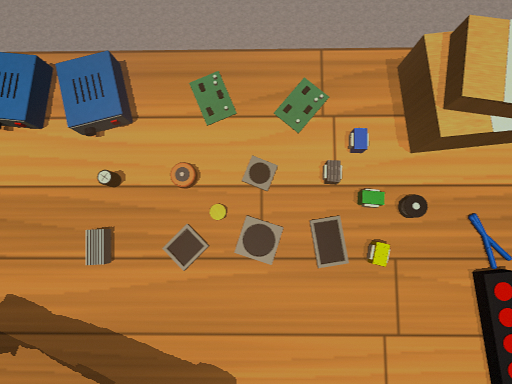

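View pics/side0.png

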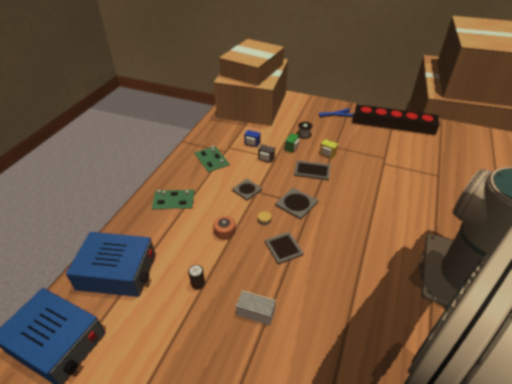

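The top view shows the capacitor (108,177), toroid (183,175), heat sink (98,246), small round tray (260,172), short tray (186,247), big round tray (260,240), long tray (328,241), tin (218,212) and reel (413,206).

There are four transformer candidates: dark (332,172), blue (360,140), green (372,198) and yellow (379,253). The dark one fits the description of a dark steel core with a pale coil, and I'll confirm it in a crop.

Run:
```python
from h import *
c=cap('top'); w=pts(c)
cv2.imwrite('pics/crop1.png',cv2.resize(c['img'][120:275,300:430],None,fx=4,fy=3.8,interpolation=cv2.INTER_CUBIC)[:600])
m=((w[...,2]>0.005)&(np.nan_to_num(w[...,2])<0.09)).astype(np.uint8)
m[:125]=0; m[280:]=0
n,l,st,ce=cv2.connectedComponentsWithStats(m)
for i in range(1,n):
    if st[i,4]<60: continue
    p=w[l==i]; h=np.percentile(p[:,2],90)
    # outline from colour-independent top points, in mm
    q=p[p[:,2]>h-0.006][:,:2]*1000
    r=cv2.minAreaRect(q.astype(np.float32))
    print(ce[i].round(),st[i,4],'h',round(h*1000,1),'rect',np.round(r[0],1),np.round(r[1],1),round(r[2],1),'mean',q.mean(0).round(1))
```

```text
[ 27. 126.] 91 h 33.4 rect [742.6 461.8] [ 3.5 35.5] 5.0 mean [742.4 463.4]
[ 91. 128.] 334 h 62.5 rect [730.7 322.3] [ 6.1 39.4] 6.7 mean [730.5 325.8]
[446. 141.] 1026 h 81.0 rect [ 687.5 -548.6] [193.7  44.5] 81.9 mean [ 691.9 -521.5]
[359. 140.] 444 h 44.3 rect [ 703.6 -331.9] [30.7 50.1] 88.2 mean [ 703.4 -331.6]
[260. 173.] 422 h 9.8 rect [629.2 -97. ] [67.  67.2] 67.8 mean [629.4 -96.9]
[332. 172.] 422 h 44.4 rect [ 627.8 -267.7] [30.  50.4] 86.6 mean [ 627.1 -267.5]
[184. 175.] 551 h 39.5 rect [622.5  83. ] [55.8 57.5] 60.5 mean [621.7  81.9]
[109. 178.] 301 h 55.7 rect [613.2 257.2] [32.7 32.7] 89.7 mean [613.7 256.8]
[371. 198.] 441 h 44.3 rect [ 566.5 -355.5] [50.  30.3] 85.0 mean [ 566.1 -355.2]
[415. 206.] 454 h 40.7 rect [ 546.1 -452.7] [50.4 50.2] 89.6 mean [ 546.8 -452. ]
[218. 211.] 211 h 18.7 rect [535.5   1.3] [37.8 35.4] 89.4 mean [535.5   1.9]
[488. 241.] 541 h 13.6 rect [ 465.9 -617.8] [132.1  48.4] 36.1 mean [ 466.  -625.9]
[259. 240.] 716 h 9.9 rect [469.7 -95.1] [92.  91.8] 71.8 mean [468.8 -95.1]
[329. 242.] 514 h 9.9 rect [ 465.5 -259.7] [112.3  72.5] 9.0 mean [ 464.6 -259.9]
[185. 247.] 430 h 9.8 rect [452.7  78.9] [74.2 83. ] 44.7 mean [452.4  79.2]
[ 98. 246.] 862 h 42.0 rect [454.9 279.3] [79.6 41.9] 3.3 mean [454.9 279.3]
[379. 253.] 461 h 44.4 rect [ 439.6 -368.6] [31.1 49.7] 76.9 mean [ 439.6 -367.9]
[494. 275.] 350 h 44.8 rect [ 390.6 -620.9] [17. 62.] 5.6 mean [ 391.8 -621.6]
```

View pics/crop1.png

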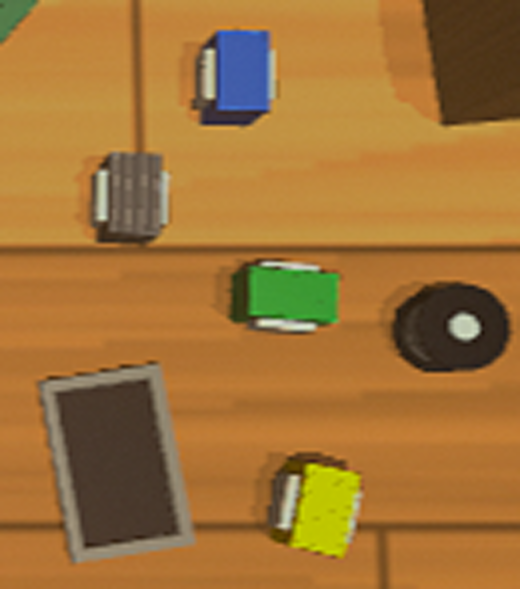

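Enlarged, the dark laminated transformer with pale coil, at (332,172), is the right one. The blue, green and yellow look-alikes stay where they are. Heights and sizes from depth match the specs. I'll start with the heat sink.

```bash
cat >> h.py <<'E'
def go(x,y,z,yaw=None):  # mm, deg (yaw of tool y axis)
    s=ctrl.get_state();R=s['tool_rot'];y0=np.degrees(np.arctan2(R[1,1],R[0,1]))
    d=R.T@(np.array([x,y,z])-s['ee_pos']*1000)
    t=0 if yaw is None else np.radians((y0-yaw+180)%360-180)
    print('t',s['time_s'],'yaw',round(y0,1),'shift',d.round(1),'turn',round(t,3),'w',s['grip_width'],'F',s['ft_force'].round(1),'ee',s['ee_pos'].round(4),'q6',s['joint_positions'][5].round(2))
E
python3 -c "
from h import *
go(455,279.3,130,93.3)"
```

```text
t 0.15 yaw 71.8 shift [-345.4 -217.1  114.7] turn -0.374 w 0.08529986652078937 F [-0.4 -0.4  0. ] ee [0.1945 0.5934 0.2444] q6 1.47
```

Call:
{"op": "move_arm", "data": {"steps": "-345 -217 20 -0.374 1;-345 -217 20 -0.374 1;-345 -217 20 -0.374 1;-345 -217 20 -0.374 1;-345 -217 60 -0.374 1;-345 -217 80 -0.374 1;-345 -217 115 -0.374 1;-345 -217 115 -0.374 1;-345 -217 115 -0.374 1;-345 -217 115 -0.374 1", "grip_force": 50}}

```text
time_s: 1.4
ee_pos: [0.4554, 0.2816, 0.1318]
tool_rot: [[-0.998, -0.059, 0.002], [-0.059, 0.998, 0.001], [-0.002, 0.001, -1.0]]
ft_force: [-0.1, 0.3, 0.3]
grip_width: 0.0853
grip_force: 0.0
```

```bash
python3 -c "
from h import *
go(455,279.3,25,93.3);cap('top','t1.png')"
```

```text
t 1.4 yaw 93.4 shift [  0.7  -2.5 106.8] turn 0.001 w 0.0853145722270172 F [-0.1  0.3  0.3] ee [0.4554 0.2816 0.1318] q6 0.37
```

View pics/t1.png

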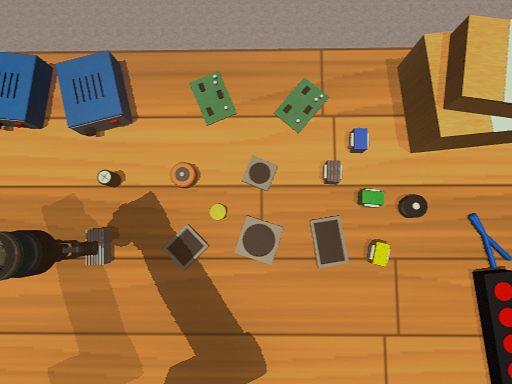

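The picture shows the gripper over the heat sink at (98,246), with nothing else moved. Next I lower and grip.

Call:
{"op": "move_arm", "data": {"steps": "0 0 35 0 1;0 0 65 0 1;0 0 85 0 1;0 0 98 0 1;0 0 105 0 1;0 0 105 0 1;0 0 105 0 -1;0 0 105 0 -1;0 0 105 0 -1;0 0 105 0 -1;0 0 105 0 -1;0 0 105 0 -1"}}

```text
time_s: 2.95
ee_pos: [0.4557, 0.2805, 0.026]
tool_rot: [[-0.998, -0.057, 0.001], [-0.057, 0.998, 0.001], [-0.002, 0.0, -1.0]]
ft_force: [-0.2, -0.9, 5.7]
grip_width: 0.0394
grip_force: 52.4
```

```bash
python3 -c "
from h import *
go(465.5,-259.7,28,99)"
```

```text
t 2.95 yaw 93.3 shift [  21.  -539.9   -2.2] turn -0.1 w 0.03943292031664084 F [-0.2 -0.9  5.7] ee [0.4557 0.2805 0.026 ] q6 0.37
```

Call:
{"op": "move_arm", "data": {"steps": "0 0 -30 0 -1;0 0 -70 0 -1;0 -30 -95 0 -1;2 -80 -100 0 -1;5 -135 -100 -0.02 -1;8 -190 -100 -0.04 -1;10 -245 -100 -0.06 -1;13 -300 -100 -0.08 -1;15 -355 -100 -0.1 -1;18 -410 -100 -0.1 -1;20 -465 -100 -0.1 -1;21 -515 -100 -0.1 -1"}}

```text
time_s: 4.45
ee_pos: [0.4625, -0.2367, 0.1246]
tool_rot: [[-0.988, -0.156, -0.001], [-0.156, 0.988, 0.001], [0.001, 0.001, -1.0]]
ft_force: [1.0, -0.1, -0.8]
grip_width: 0.0396
grip_force: 51.8
```

```bash
python3 -c "
from h import *
go(465.5,-259.7,29,99)"
```

```text
t 4.45 yaw 99.0 shift [  0.5 -23.3  95.6] turn -0.001 w 0.03962940644392472 F [ 1.  -0.1 -0.8] ee [ 0.4625 -0.2367  0.1246] q6 -0.75
```

Call:
{"op": "move_arm", "data": {"steps": "0 -20 0 0 -1;0 -23 20 0 -1;0 -23 50 0 -1;0 -23 75 0 -1;0 -23 85 0 -1;0 -23 90 0 -1;0 -23 90 0 -1;0 -23 90 0 -1"}}

```text
time_s: 5.45
ee_pos: [0.4678, -0.2583, 0.0363]
tool_rot: [[-0.988, -0.157, 0.002], [-0.157, 0.988, -0.001], [-0.001, -0.001, -1.0]]
ft_force: [0.5, 1.3, 0.3]
grip_width: 0.0393
grip_force: 51.8
```

```bash
python3 -c "
from h import *
go(465.5,-259.7,29,99)"
```

```text
t 5.45 yaw 99.0 shift [ 2.5 -1.   7.3] turn 0.0 w 0.03934523266893361 F [0.5 1.3 0.3] ee [ 0.4678 -0.2583  0.0363] q6 -0.78
```

Call:
{"op": "move_arm", "data": {"steps": "2 -1 4 0 -1;2 -1 6 0 -1;2 -1 7 0 -1;2 -1 7 0 -1;2 -1 7 0 -1"}}

```text
time_s: 6.08
ee_pos: [0.4651, -0.2593, 0.029]
tool_rot: [[-0.988, -0.156, -0.0], [-0.156, 0.988, -0.0], [0.0, -0.0, -1.0]]
ft_force: [-1.7, 0.4, 4.9]
grip_width: 0.0394
grip_force: 52.7
```

```bash
python3 -c "
from h import *
go(465.5,-259.7,29,99)"
```

```text
t 6.075 yaw 99.0 shift [-0.4 -0.5  0. ] turn -0.0 w 0.03941028435178093 F [-1.7  0.4  4.9] ee [ 0.4651 -0.2593  0.029 ] q6 -0.79
```

Call:
{"op": "move_arm", "data": {"steps": "0 0 0 0 0;0 0 0 0 1;0 0 0 0 1;0 0 0 0 1;0 0 0 0 1;0 0 -20 0 1;0 0 -60 0 1;0 0 -100 0 1;0 0 -100 0 1"}}

```text
time_s: 7.2
ee_pos: [0.4679, -0.2611, 0.1321]
tool_rot: [[-0.988, -0.157, 0.006], [-0.157, 0.988, -0.005], [-0.006, -0.006, -1.0]]
ft_force: [0.2, -0.6, -0.3]
grip_width: 0.0853
grip_force: 0.0
```

```bash
python3 -c "
from h import *
go(627.8,-267.7,130,176.6)"
```

```text
t 7.2 yaw 99.0 shift [-156.9  -31.6    3.1] turn -1.354 w 0.08530749404804418 F [ 0.2 -0.6 -0.3] ee [ 0.4679 -0.2611  0.1321] q6 -0.79
```

Call:
{"op": "move_arm", "data": {"steps": "-50 -10 0 -0.18 1;-100 -20 0 -0.36 1;-140 -30 0 -0.54 1;-159 -33 0 -0.72 1;-159 -33 0 -0.9 1;-159 -33 0 -1.08 1;-159 -33 0 -1.26 1;-159 -33 0 -1.354 1;-159 -33 0 -1.354 1;-159 -33 0 -1.354 1"}}

```text
time_s: 8.45
ee_pos: [0.6269, -0.2666, 0.1274]
tool_rot: [[-0.061, -0.998, -0.001], [-0.998, 0.061, 0.001], [-0.001, 0.001, -1.0]]
ft_force: [-0.1, -0.8, -0.2]
grip_width: 0.0856
grip_force: 0.0
```

```bash
python3 -c "
from h import *
go(627.8,-267.7,25,176.6);cap('top','t2.png')
c=cap('side');cv2.imwrite('pics/s2.png',cv2.resize(c['img'][80:280,180:400],None,fx=3,fy=3))"
```

```text
t 8.45 yaw 176.5 shift [  1.1  -1.1 102.4] turn -0.002 w 0.08558757730218347 F [-0.1 -0.8 -0.2] ee [ 0.6269 -0.2666  0.1274] q6 -2.01
```

View pics/s2.png

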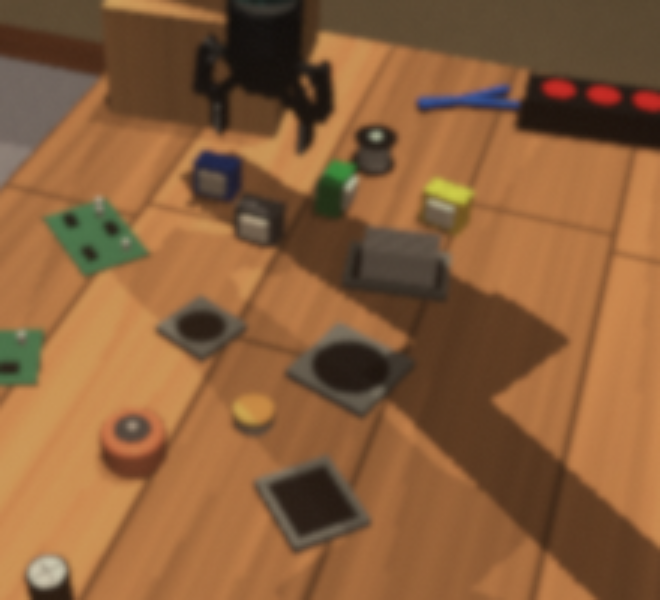

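The side crop shows the heat sink seated in the long tray at crop pixel (400,262). The open fingers are above the dark transformer at (260,222), clear of the green and blue look-alikes.

Call:
{"op": "move_arm", "data": {"steps": "1 -1 35 0 1;1 -1 65 0 1;1 -1 85 0 1;1 -1 97 0 1;1 -1 102 0 1;1 -1 102 0 1;1 -1 102 0 -1;1 -1 102 0 -1;1 -1 102 0 -1;1 -1 102 0 -1;1 -1 102 0 -1;1 -1 102 0 -1", "grip_force": 70}}

```text
time_s: 10.05
ee_pos: [0.6291, -0.2684, 0.0275]
tool_rot: [[-0.06, -0.998, 0.002], [-0.998, 0.06, -0.001], [0.001, -0.002, -1.0]]
ft_force: [-0.0, -0.2, 6.0]
grip_width: 0.049
grip_force: 74.9
```

```bash
python3 -c "
from h import *
go(452.7,78.9,28,134.7)"
```

```text
t 10.05 yaw 176.6 shift [-336.2  196.8   -1.1] turn 0.731 w 0.04903397932124559 F [-0.  -0.2  6. ] ee [ 0.6291 -0.2684  0.0275] q6 -2.01
```

Call:
{"op": "move_arm", "data": {"steps": "0 0 -25 0 -1;0 0 -65 0 -1;-20 12 -95 0.05 -1;-65 38 -100 0.15 -1;-110 64 -100 0.25 -1;-155 91 -100 0.35 -1;-200 117 -100 0.45 -1;-245 143 -100 0.55 -1;-290 170 -100 0.65 -1;-325 190 -100 0.731 -1;-336 196 -100 0.731 -1;-336 196 -100 0.731 -1"}}

```text
time_s: 11.55
ee_pos: [0.4519, 0.0795, 0.1257]
tool_rot: [[-0.709, -0.705, -0.001], [-0.705, 0.709, -0.0], [0.001, 0.0, -1.0]]
ft_force: [0.2, -0.1, -3.1]
grip_width: 0.0493
grip_force: 74.1
```

```bash
python3 -c "
from h import *
go(452.7,78.9,30.5,134.7)"
```

```text
t 11.55 yaw 134.8 shift [-0.2 -1.  95.2] turn 0.002 w 0.04925992904947691 F [ 0.2 -0.1 -3.1] ee [0.4519 0.0795 0.1257] q6 -0.75
```

Call:
{"op": "move_arm", "data": {"steps": "0 -1 25 0 -1;0 -1 55 0 -1;0 -1 75 0 -1;0 -1 86 0 -1;0 -1 90 0 -1;0 -1 93 0 -1;0 -1 95 0 -1;0 -1 96 0 -1;0 -1 96 0 -1;0 -1 96 0 -1"}}

```text
time_s: 12.8
ee_pos: [0.4536, 0.0785, 0.0305]
tool_rot: [[-0.711, -0.704, 0.0], [-0.704, 0.711, 0.0], [-0.0, -0.0, -1.0]]
ft_force: [0.5, 0.4, -2.7]
grip_width: 0.0489
grip_force: 74.1
```

```bash
python3 -c "
from h import *
go(452.7,78.9,30.5,134.7)"
```

```text
t 12.8 yaw 134.7 shift [0.3 0.9 0. ] turn 0.0 w 0.048875950691766416 F [ 0.5  0.4 -2.7] ee [0.4536 0.0785 0.0305] q6 -0.75
```

Force is -2.7 N, so the part still hangs in the gripper. I'll lower a little further.

Call:
{"op": "move_arm", "data": {"steps": "0 0 1 0 -1;0 0 2 0 -1;0 0 2 0 -1;0 0 2 0 -1"}}

```text
time_s: 13.3
ee_pos: [0.4536, 0.0785, 0.0305]
tool_rot: [[-0.711, -0.704, 0.0], [-0.704, 0.711, -0.0], [-0.0, -0.0, -1.0]]
ft_force: [-6.9, -0.2, 16.7]
grip_width: 0.0493
grip_force: 76.7
```

Call:
{"op": "move_arm", "data": {"steps": "0 0 1 0 0;0 0 0 0 1;0 0 0 0 1;0 0 0 0 1;0 0 0 0 1;0 0 -20 0 1;0 0 -60 0 1;0 0 -100 0 1;0 0 -100 0 1"}}

```text
time_s: 14.42
ee_pos: [0.4565, 0.0786, 0.1315]
tool_rot: [[-0.711, -0.703, 0.007], [-0.703, 0.711, 0.0], [-0.005, -0.005, -1.0]]
ft_force: [0.8, 0.2, 0.5]
grip_width: 0.0854
grip_force: 0.0
```

```bash
python3 -c "
from h import *
go(622.2,82.5,130)"
```

```text
t 14.425 yaw 134.7 shift [-120.5 -113.7    2.7] turn 0 w 0.08539604911363251 F [0.8 0.2 0.5] ee [0.4565 0.0786 0.1315] q6 -0.75
```

Call:
{"op": "move_arm", "data": {"steps": "-40 -38 0 0 1;-80 -76 0 0 1;-110 -105 0 0 1;-121 -115 0 0 1;-121 -115 0 0 1;-121 -115 0 0 1"}}

```text
time_s: 15.18
ee_pos: [0.6181, 0.0819, 0.1274]
tool_rot: [[-0.711, -0.704, -0.003], [-0.704, 0.711, -0.0], [0.002, 0.002, -1.0]]
ft_force: [-0.0, -0.8, -0.7]
grip_width: 0.0856
grip_force: 0.0
```

```bash
python3 -c "
from h import *
go(622.2,82.5,24)"
```

```text
t 15.175 yaw 134.7 shift [ -3.6  -2.7 103.4] turn 0 w 0.08558426744235277 F [-0.  -0.8 -0.7] ee [0.6181 0.0819 0.1274] q6 -0.75
```

Call:
{"op": "move_arm", "data": {"steps": "-2 -1 35 0 1;-2 -1 65 0 1;-2 -1 85 0 1;-2 -1 97 0 1;-2 -1 103 0 1;-2 -1 103 0 1;-2 -1 103 0 -1;-2 -1 103 0 -1;-2 -1 103 0 -1;-2 -1 103 0 -1;-2 -1 103 0 -1;-2 -1 103 0 -1"}}

```text
time_s: 16.68
ee_pos: [0.6237, 0.0827, 0.0269]
tool_rot: [[-0.711, -0.703, 0.003], [-0.703, 0.711, 0.0], [-0.002, -0.001, -1.0]]
ft_force: [-1.5, 0.1, 6.3]
grip_width: 0.0569
grip_force: 76.4
```

```bash
python3 -c "
from h import *
go(469.7,-95.1,28)"
```

```text
t 16.675 yaw 134.7 shift [234.5 -18.   -1.6] turn 0 w 0.05692051035897472 F [-1.5  0.1  6.3] ee [0.6237 0.0827 0.0269] q6 -0.75
```

The width reads 57 mm instead of 60, so I'm gripping high, on the rounded shoulder. I'll regrip lower.

Call:
{"op": "move_arm", "data": {"steps": "0 0 0 0 0.7;0 0 0 0 1;0 0 0 0 1;0 0 4 0 1;0 0 7 0 1;0 0 7 0 1;0 0 7 0 -1;0 0 7 0 -1;0 0 7 0 -1;0 0 7 0 -1;0 0 7 0 -1;0 0 7 0 -1"}}

```text
time_s: 18.18
ee_pos: [0.6231, 0.0825, 0.0189]
tool_rot: [[-0.711, -0.703, 0.001], [-0.703, 0.711, -0.0], [-0.001, -0.001, -1.0]]
ft_force: [0.6, -1.6, 4.7]
grip_width: 0.0575
grip_force: 76.9
```

```bash
python3 -c "
from h import *
c=cap('side');cv2.imwrite('pics/s3.png',cv2.resize(c['img'][150:260,150:330],None,fx=4,fy=4))
go(469.7,-95.1,28)"
```

```text
t 18.225 yaw 134.7 shift [234.  -18.3  -9.3] turn 0 w 0.05779048175263038 F [-0.6 -0.3  5.6] ee [0.6231 0.0825 0.0189] q6 -0.75
```

View pics/s3.png

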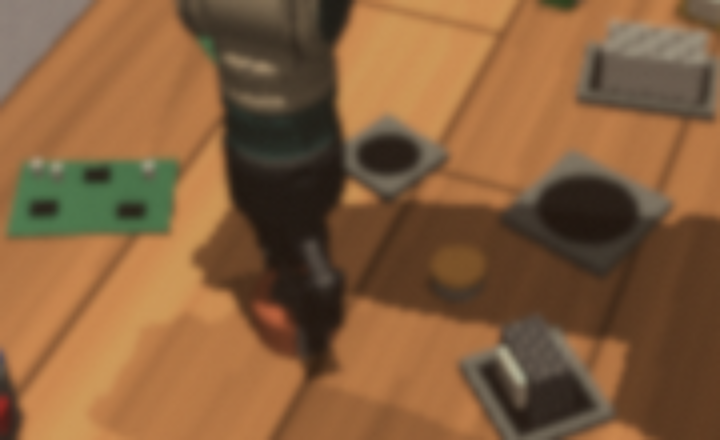

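The side crop shows the toroid between the fingers at (285,320) and the transformer in the short tray at (540,365). Now I lift and transfer.

Call:
{"op": "move_arm", "data": {"steps": "0 0 -25 0 -1;0 0 -65 0 -1;20 -2 -95 0 -1;60 -5 -103 0 -1;105 -8 -103 0 -1;150 -11 -103 0 -1;190 -15 -103 0 -1;220 -17 -103 0 -1;234 -18 -103 0 -1;234 -18 -103 0 -1;234 -18 -103 0 -1"}}

```text
time_s: 19.6
ee_pos: [0.4694, -0.0943, 0.1211]
tool_rot: [[-0.71, -0.704, 0.0], [-0.704, 0.71, 0.001], [-0.001, 0.0, -1.0]]
ft_force: [-0.3, 0.1, -3.9]
grip_width: 0.0578
grip_force: 76.4
```

```bash
python3 -c "
from h import *
go(469.7,-95.1,22)"
```

```text
t 19.6 yaw 134.7 shift [ 0.4 -0.8 99.1] turn 0 w 0.05775947809486419 F [-0.3  0.1 -3.9] ee [ 0.4694 -0.0943  0.1211] q6 -1.11
```

Call:
{"op": "move_arm", "data": {"steps": "0 -1 25 0 -1;0 -1 55 0 -1;0 -1 75 0 -1;0 -1 87 0 -1;0 -1 92 0 -1;0 -1 95 0 -1;0 -1 97 0 -1;0 -1 98 0 -1;0 -1 98 0 -1;0 -1 98 0 -1"}}

```text
time_s: 20.85
ee_pos: [0.4696, -0.0957, 0.0235]
tool_rot: [[-0.711, -0.703, 0.0], [-0.703, 0.711, -0.0], [-0.0, -0.0, -1.0]]
ft_force: [-0.0, 0.0, -3.7]
grip_width: 0.0574
grip_force: 76.2
```

Call:
{"op": "move_arm", "data": {"steps": "0 0 1 0 -1;0 0 2 0 -1;0 0 3 0 -1;0 0 3 0 -1;0 0 3 0 -1"}}

```text
time_s: 21.48
ee_pos: [0.4696, -0.0957, 0.0219]
tool_rot: [[-0.711, -0.703, 0.0], [-0.703, 0.711, -0.0], [0.0, -0.0, -1.0]]
ft_force: [-5.7, 1.0, 11.0]
grip_width: 0.0575
grip_force: 78.2
```

Run:
```python
from h import *
go(469.7,-95.1,22)
c=cap('side');cv2.imwrite('pics/s4.png',cv2.resize(c['img'][130:270,220:370],None,fx=4,fy=4))
c=cap('top');w=pts(c);
for n,x,y in (('hs',465.5,-259.7),('tr',452.7,78.9)):
    q=w.reshape(-1,3)*1000;q=q[(np.hypot(q[:,0]-x,q[:,1]-y)<50)&(q[:,2]>41)&(q[:,2]<60)]
    r=cv2.minAreaRect(q[:,:2].astype(np.float32));print(n,np.round(r[0],1),np.round(r[1],1),round(r[2],1),np.percentile(q[:,2],[5,50,95]).round(1))
```

```text
t 21.475 yaw 134.7 shift [-0.5  0.3 -0.1] turn 0 w 0.057536369616408366 F [-5.7  1.  11. ] ee [ 0.4696 -0.0957  0.0219] q6 -1.12
hs [ 464.5 -259.6] [79.5 40.6] 8.9 [41.5 43.9 46. ]
tr [454.1  78.2] [29.5 50.6] 44.8 [43.4 46.2 48.5]
```

View pics/s4.png

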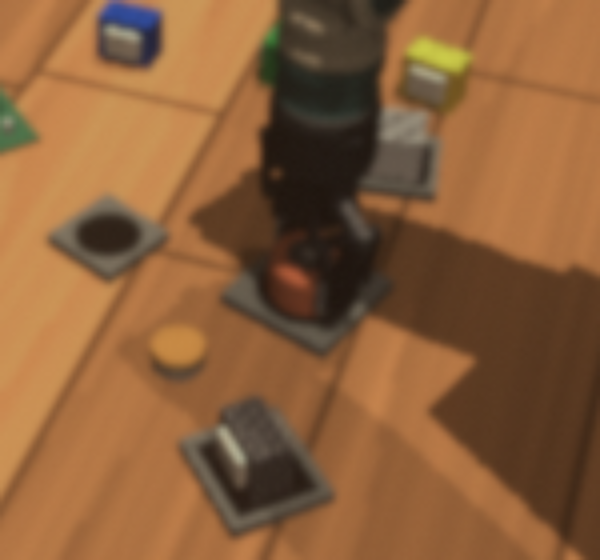

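Depth puts the heat sink and transformer centred and seated. The toroid is in the round recess at crop pixel (300,285), with contact exactly 3 mm above its grasp height. I release it and go to the capacitor.

Call:
{"op": "move_arm", "data": {"steps": "0 0 -1 0 0.5;0 0 -1 0 1;0 0 -1 0 1;0 0 -1 0 1;0 0 -1 0 1;0 0 -20 0 1;0 0 -60 0 1;0 0 -105 0 1;0 0 -115 0 1;0 0 -115 0 1", "grip_force": 40}}

```text
time_s: 22.82
ee_pos: [0.4699, -0.0957, 0.1357]
tool_rot: [[-0.711, -0.703, 0.001], [-0.703, 0.711, -0.0], [-0.001, -0.001, -1.0]]
ft_force: [0.2, -0.4, -0.5]
grip_width: 0.0854
grip_force: 0.0
```

```bash
python3 -c "
from h import *
go(613.2,257,140)"
```

```text
t 22.825 yaw 134.7 shift [-350.   149.9   -4.3] turn 0 w 0.08543261520607529 F [ 0.2 -0.4 -0.5] ee [ 0.4699 -0.0957  0.1357] q6 -1.12
```

Call:
{"op": "move_arm", "data": {"steps": "-40 17 -4 0 1;-90 38 -4 0 1;-140 60 -4 0 1;-190 81 -4 0 1;-240 103 -4 0 1;-290 124 -4 0 1;-330 142 -4 0 1;-350 150 -4 0 1;-350 150 -4 0 1;-350 150 -4 0 1;-350 150 -4 0 1"}}

```text
time_s: 24.2
ee_pos: [0.6119, 0.256, 0.1385]
tool_rot: [[-0.712, -0.703, -0.002], [-0.703, 0.712, -0.001], [0.002, 0.001, -1.0]]
ft_force: [-0.1, -0.1, -0.0]
grip_width: 0.0856
grip_force: 0.0
```

```bash
python3 -c "
from h import *
go(613.2,257,28)"
```

```text
t 24.2 yaw 134.6 shift [ -1.8  -0.3 110.5] turn 0 w 0.08558848945738207 F [-0.1 -0.1 -0. ] ee [0.6119 0.256  0.1385] q6 -0.48
```

Call:
{"op": "move_arm", "data": {"steps": "-1 0 35 0 1;-1 0 70 0 1;-1 0 92 0 1;-1 0 105 0 1;-1 0 111 0 1;-1 0 111 0 1;-1 0 111 0 -1;-1 0 111 0 -1;-1 0 111 0 -1;-1 0 111 0 -1;-1 0 111 0 -1;-1 0 111 0 -1"}}

```text
time_s: 25.7
ee_pos: [0.614, 0.2582, 0.029]
tool_rot: [[-0.711, -0.703, 0.001], [-0.703, 0.711, 0.001], [-0.001, -0.0, -1.0]]
ft_force: [-0.4, 0.2, 5.4]
grip_width: 0.0341
grip_force: 39.8
```

```bash
python3 -c "
from h import *
go(629.2,-97,31)"
```

```text
t 25.7 yaw 134.7 shift [ 239.1 -263.1   -2.1] turn 0 w 0.0341025784444211 F [-0.4  0.2  5.4] ee [0.614  0.2582 0.029 ] q6 -0.48
```

Call:
{"op": "move_arm", "data": {"steps": "0 0 -25 0 -1;0 0 -65 0 -1;17 -18 -95 0 -1;48 -53 -102 0 -1;82 -90 -102 0 -1;116 -128 -102 0 -1;150 -165 -102 0 -1;184 -202 -102 0 -1;215 -237 -102 0 -1;234 -258 -102 0 -1;239 -263 -102 0 -1;239 -263 -102 0 -1"}}

```text
time_s: 27.2
ee_pos: [0.6279, -0.0968, 0.1296]
tool_rot: [[-0.711, -0.703, -0.001], [-0.703, 0.711, 0.001], [0.0, 0.002, -1.0]]
ft_force: [0.1, -0.4, -0.7]
grip_width: 0.0339
grip_force: 40.0
```

```bash
python3 -c "
from h import *
go(629.2,-97,32)"
```

```text
t 27.2 yaw 134.7 shift [-0.8 -1.2 97.6] turn 0 w 0.03391393923801073 F [ 0.1 -0.4 -0.7] ee [ 0.6279 -0.0968  0.1296] q6 -1.03
```

Call:
{"op": "move_arm", "data": {"steps": "0 -1 25 0 -1;0 -1 55 0 -1;0 -1 75 0 -1;0 -1 87 0 -1;0 -1 91 0 -1;0 -1 94 0 -1;0 -1 96 0 -1;0 -1 97 0 -1;0 -1 98 0 -1;0 -1 98 0 -1;0 -1 98 0 -1"}}

```text
time_s: 28.58
ee_pos: [0.6293, -0.0979, 0.0324]
tool_rot: [[-0.711, -0.703, 0.0], [-0.703, 0.711, -0.0], [-0.0, -0.0, -1.0]]
ft_force: [-0.0, 0.9, -0.6]
grip_width: 0.034
grip_force: 40.0
```

Call:
{"op": "move_arm", "data": {"steps": "0 0 1 0 -1;0 0 1.5 0 -1;0 0 2 0 -1;0 0 2 0 -1"}}

```text
time_s: 29.08
ee_pos: [0.6295, -0.0979, 0.0321]
tool_rot: [[-0.711, -0.703, 0.0], [-0.703, 0.711, -0.0], [-0.0, -0.001, -1.0]]
ft_force: [-4.1, 1.9, 8.6]
grip_width: 0.0343
grip_force: 40.6
```

It's seated. I'll release, rise clear and check everything.

Call:
{"op": "move_arm", "data": {"steps": "0 0 -1 0 0;0 0 -1 0 1;0 0 -1 0 1;0 0 -1 0 1;0 0 -1 0 1;0 0 -20 0 1;0 0 -60 0 1;0 0 -110 0 1;0 0 -160 0 1;0 0 -180 0 1;0 0 -180 0 1"}}

```text
time_s: 30.45
ee_pos: [0.6312, -0.0983, 0.2143]
tool_rot: [[-0.711, -0.703, 0.007], [-0.703, 0.711, -0.002], [-0.004, -0.006, -1.0]]
ft_force: [-0.3, -1.2, 0.2]
grip_width: 0.0855
grip_force: 0.0
```

```bash
python3 -c "
from h import *
go(629,-97,200)"
```

```text
t 30.45 yaw 134.7 shift [ 0.7  2.5 14.3] turn 0 w 0.08550615340620361 F [-0.3 -1.2  0.2] ee [ 0.6312 -0.0983  0.2143] q6 -1.04
```

Next I move the arm to the left, out of the view: about 450 mm along +y, as tool x -316 and y +320.

Call:
{"op": "move_arm", "data": {"steps": "-35 35 0 0 1;-75 75 0 0 1;-115 115 0 0 1;-155 155 0 0 1;-195 195 0 0 1;-235 235 0 0 1;-275 275 0 0 1;-305 305 0 0 1;-315 315 0 0 1;-315 315 0 0 1;-315 315 0 0 1"}}

```text
time_s: 31.82
ee_pos: [0.6315, 0.3461, 0.2098]
tool_rot: [[-0.712, -0.702, -0.001], [-0.702, 0.712, -0.001], [0.002, -0.0, -1.0]]
ft_force: [0.4, -0.7, -0.4]
grip_width: 0.0855
grip_force: 0.0
```

Run:
```python
from h import *
cap('top','t9.png');c=cap('top');w=pts(c).reshape(-1,3)*1000
for n,x,y,h in (('hs',465.5,-259.7,45),('tr',452.7,78.9,47),('tor',469.7,-95.1,41),('cap',629.2,-97,58),('tin',535.5,1.3,18),('reel',546.1,-452.7,40)):
    q=w[(np.hypot(w[:,0]-x,w[:,1]-y)<50)&(abs(w[:,2]-h)<6)]
    r=cv2.minAreaRect(q[:,:2].astype(np.float32));print(n,np.round(np.array(r[0])-[x,y],1),np.round(r[1],1),np.percentile(q[:,2],[5,50,95]).round(1))
```

```text
hs [-1.2 -0. ] [79.8 40.5] [40.3 43.6 46. ]
tr [ 2.  -0.1] [31.2 50.6] [43.3 45.9 48.2]
tor [1.  0.6] [56.4 57. ] [36.7 40.3 43. ]
cap [ 0.5 -1.4] [31.8 32.5] [54.8 57.1 59.7]
tin [0. 1.] [36.1 35.4] [14.2 16.9 19.1]
reel [0.6 0.7] [50.1 50.7] [36.1 38.9 40.9]
```

View pics/t9.png

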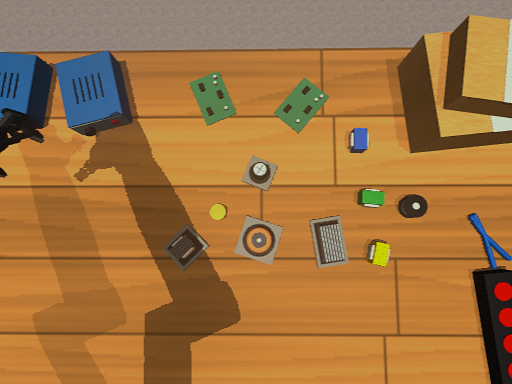

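All four parts are seated and centred: capacitor (260,172), toroid (260,240), heat sink (329,241) and transformer (186,247). The tin and reel haven't moved, and the arm is touching nothing.

```bash
python3 -c "
from bench import ctrl
print(ctrl.sign_off())"
```

```text
the job is handed in; nothing more can be done
None
```

The job is handed in: all four parts were set down gently in their matching trays, about 2 mm or less off centre by depth measurement, with the flux tin and solder reel undisturbed, though the sign-off returned no verdict.

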